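# Set up the clay extruder for the next batch

## Task

Set up the clay extruder and its cut-length gauge for the next batch. Screw the dark hexagonal die cap clockwise until the white arrow on its face lines up with the red pointer on the barrel (it has no stop, so end exactly at the mark), and move the orange stop to the notch with the yellow tags, fully dropped in, lifting it just clear of the notches and keeping it astride its bar all the way. Do either first, leave the bottle, cup, jar and batten where they stand, and let go of everything.

Things in the scene. Friction and masses are not known exactly. Their poses are not given: they have to be found in the camera images.
- die_cap (a joint): Turn of the die cap on its thread (rad). 0 = arrow lined up with the red pointer; negative = not yet screwed far enough; grows clockwise seen from outside, facing the cap. Starts between -3.2 and -1.1 (less than a turn short), runs on past 0 to +1.5, no stop at 0. 6 mm travel per turn (clockwise goes inward). About 0.15 N m to turn; stays where left.
- cap_mid (a point): Centre of the cap's dark hexagon, on the screw axis. z = screw axis, outward, 30 deg from vertical. Hexagon 54 mm across flats, 62 across corners, 20 mm each way along z; flats face 0, 60, 120.. deg from x; the white arrow on the end face and stripe on one corner point along -y. Below it a skirt of radius 34, then, 32 to 35 mm below this point, the fixed collar, radius 50.
- pointer (a point): Foot of the red pointer on the barrel's fixed collar, 49 mm from the screw axis; the pointer spans radius 41 to 57 mm and stands 6 mm above the collar's top. The frame's axes are those of the extruder body.
- extruder: Fixed bench clay extruder: green base 170 x 130 mm with two cheeks, aluminium barrel of 72 mm diameter leaning 30 degrees from vertical towards the body's -x, nozzle end up, centre of the collar's top at (-30, 0, 210) mm. Origin on the table; z up. A crank with black handle on its +y side reaches y = 140 mm; not used.
- gauge: Fixed cut-length gauge: wooden board 120 x 300 x 12 mm with an aluminium bar along the body's y axis, 26 mm wide, its top 47 mm above the table, with four notches at y = -99, -33, 33 and 99 mm, each 16 mm long (along y) and 12 mm deep. Origin on the table under the bar's middle, z up.
- stop_mid (a point): Centre of the black grip (30 x 30 mm, 50 tall) of the loose orange stop, 0.15 to 0.31 kg; starts fully down in one notch. z up, axes as the gauge's. 82 mm above the table when fully down, 92 with its tooth riding on the bar. Two wings at y = -26 mm make the stop 91 mm wide in x; wing and saddle tops 25 mm below this point.
- tag_yellow: Pair of flat yellow tags (24 x 26 mm) on the board either side of the bar at the wanted notch. Origin at table level under the notch's middle; axes as the gauge's. Not to be moved.
- tag_blue: Pair of flat blue tags marking another notch, not wanted. Origin at table level under the notch's middle.
- tag_white: Pair of flat white tags marking another notch, not wanted. The notch without tags is where the stop starts. Origin at table level under the notch's middle.
- bottle_mid (a point): Centre of a standing amber glass bottle, 60 mm diameter, 190 mm tall. Bystander, close beside the gauge.
- cup_mid (a point): Centre of a standing blue ceramic cup, 72 mm diameter, 100 mm tall. Bystander, close beside the gauge.
- jar_mid (a point): Centre of a standing white jar with green lid, 68 mm diameter, 110 mm tall. Bystander.
- batten_mid (a point): Centre of a flat wooden batten, 30 x 200 x 12 mm, long along its y axis. Bystander.
- stop_tooth (a point): Lower edge of the stop's tooth, right under the grip: 11 mm long along y, 10 mm deep, rounded below. The orange saddle round it is 60 mm long along y and 41 wide, its cheeks reaching 30 mm down both sides of the bar, 1.5 mm play each side: lifting 12 to 25 mm frees the tooth and keeps the stop astride. Axes as the gauge's.
Not all that is in view belongs to the job. Of the things that look like the part that bears stop_mid, the larger one is meant.

How it is judged:
At the end, for the whole second after the job is handed in: The die cap's arrow is within 6 degrees of the red pointer, on the turn it was approaching, and at rest; the stop stands upright, fully down (its centre 78 to 86 mm above the table) in the yellow-tagged notch (within 7 mm) (value of joint die_cap between -0.105 and 0.105 rad and velocity of joint die_cap between -0.05 and 0.05 rad/s and horizontal distance between stop_mid and tag_yellow below 0.007 m and height (world z) of stop_mid between 0.078 and 0.086 m and angle between stop_mid's own z axis and vertical below 0.1 rad); the robot touches nothing.
It fails at once if the stop is lifted off its bar (raised more than 32 mm, so that it no longer straddles the bar) (z of stop_mid in the frame of gauge above 0.114 m).
It fails at once if the bottle is moved more than 20 mm (distance of bottle_mid from where it was at the start of the episode above 0.02 m).
It fails at once if the cup is moved more than 20 mm (distance of cup_mid from where it was at the start of the episode above 0.02 m).
It fails at once if the jar is moved more than 20 mm (distance of jar_mid from where it was at the start of the episode above 0.02 m).
It fails at once if the batten is moved more than 20 mm (distance of batten_mid from where it was at the start of the episode above 0.02 m).
It also fails if it takes over 72 s, if anything falls off the work surface, if the arm or the gripper's body presses on something with over 40 N, if the wrist force passes 120 N, or if a joint passes its speed limit or range.

## Robot

A 6-joint arm with a two-finger parallel gripper is mounted at the origin on the work surface. World frame = base frame: x ahead of the robot, y to its left, z up, the work surface at z = 0. Lengths are in m, angles in rad, forces in N, time in s.
With the tool pointing down it reaches from about 0.275 to 0.975 m from the base axis. Payload 8.4 kg.
Tool frame: the origin (TCP) lies at the very end of the fingers, on their centre line; the grasp point (between the pads) lies 19 mm behind it; z points along the fingers, y is the line along which they close (so a half turn about z gives the same grasp; the last joint's range is limited). The gripper opens to 92 mm and grips with 3 to 60 N. Pads are 20 mm wide; open, the fingers measure 128 mm over their backs; the gripper's body (75 mm by 189 mm) begins 69 mm behind the grasp point.
Start: joints at [1.311, 0.353, 1.633, -0, 1.155, -0.002], TCP at [0.159, 0.604, 0.215] pointing down, gripper open.
Joint ranges: [-2.63, 2.63], [-0.92, 2.1], [0.06, 2.66], [-1.3, 4.44], [0, 2.69], [-3.02, 3.02]. Speed limits (rad/s): [2.22, 2.22, 2.79, 3.14, 3.14, 3.14].

## Interface

Orientations are given as a rotation vector (axis times angle).
In Python, from rig import * gives the robot as it stands.
- The arm moves only by the tool send_rows, never from a script. Its argument "series" is a list of rows, each a list of 5 numbers: the opening, from 0 (shut) to 1 (fully open), then the shift along the tool's x, y, z in cm, then the turn about the tool's z in rad. A call has 1 to 12 rows; each row is the pose to reach, as a shift and turn from the pose commanded when the call began, along the tool's axes at that moment; what a row does not reach only later rows make up. A row lasts 1/8 s, in which the tool goes at most 62.5 mm and 10.7 degrees, less where a joint would pass 70% of its speed; a pose out of reach is approached as far as the arm can. A call with a gripper value outside its range is refused whole. The fingers move at their own pace and stop on an object; "grip_force" is the grip in N (left out, the last holds). Time passes only in rows, so rows that repeat a pose let the fingers close. It gives the time, the measured TCP pose, the force, the opening and the grip force at its end, in the units of the state.
- read_state(): the state, without advancing time (a new reading comes with each control period).
- read_camera(name): name is "scene" or "top" or "wrist"; returns the picture (480x640x3 uint8, red, green, blue); there is no depth.
- calibration(name): a dict with "fx", "fy", "cx", "cy" (pixels), "dist_coeffs" ([k1, k2, p1, p2, k3] as OpenCV has them; the pictures are not rectified), "R" (3x3) and "t" (3): a world point X has camera coordinates R X + t. Camera axes: x right, y down, z forward; pixel columns grow to the right and rows downward; lengths in m; the calibration is good to about 2 mm. A picture is of the moment at which its call begins: read the wrist's pose just before it. calibration takes no time and is no camera call; for the wrist camera it gives the pose at the moment of the call.
- finish_job(): hands the job in; it is judged then, once.
Trained networks look in the newest picture that a camera, given by its name, has taken for a name from the list of things; names that differ only in an ending like _2 or _b are one class to them, and where a whole thing is asked for, a point or a joint stands for the part that bears it (a point fixed in the world has none). Each returns a list of dicts, best first, with "conf" (0 to 1); they miss things now and then, are a little off and sometimes report something else, mostly with a low value. They report only what shows in the picture. A call takes as long as a camera call. They do not tell look-alikes from the thing itself.
- recognise(camera, query): "centre" ([x, y, z] in m, in world coordinates, good to about 4 mm: the middle of the surface that is visible of it).
- silhouettes(camera, query): "region" (480x640 bool, what is visible of it).
- tip_of(camera, query): "centre" ([x, y, z] in m, in world coordinates, good to about 4 mm: a listed point, or the origin of a listed thing).
The state is a dict: "clock": time; "q": joint angles; "joint_velocities": joint speeds; "joint_efforts": joint torques, N m; "tool_pos": TCP position; "tcp_rot": TCP orientation; "ft_force": force on the tool from outside, world axes, zero at the start; "wrist_torque": the same for the moment, N m; "gripper_width": finger opening in m; "finger_force": force on a finger pad.
Only numpy, scipy, OpenCV 4.12 (cv2) and the standard library are available. Lean on these libraries where they do the work, as an engineer would, in place of code of your own. Each camera call takes 0.05 s, during which the arm holds its last target. There are 200 camera calls.

## Working session

There is one attempt and no reset: what is moved stays moved. The work goes in short steps, Python scripts to look and compute and a tool call to move; the robot and the scene stay as the last step left them, time stands still between calls to the robot, and variables do not carry over. Pictures are saved under pics/ and viewed, at most 11 in all, crops included, and the job is handed in when it is done.

Besides the shell and the picture viewer there is one more tool, called as a command line: name --pt "numbers of a row" for each row, then --argument value for the rest. send_rows: Moves the arm, as the interface text tells. Its arguments: {"type":"object","properties":{"series":{"type":"array","items":{"type":"array","items":{"type":"number"}}},"grip_force":{"type":"number"}},"required":["series"]}

```bash
mkdir -p pics; cat > h.py <<'E'
from rig import *
import numpy as np, cv2
from scipy.spatial.transform import Rotation as R
def snap(c,fn=None):
    im=read_camera(c)
    if fn: cv2.imwrite('pics/'+fn,cv2.cvtColor(im,cv2.COLOR_RGB2BGR))
    return im
def proj(c,X):
    k=calibration(c);K=np.array([[k['fx'],0,k['cx']],[0,k['fy'],k['cy']],[0,0,1]])
    return cv2.projectPoints(np.atleast_2d(np.array(X,float)),cv2.Rodrigues(np.array(k['R']))[0],np.array(k['t'],float),K,np.array(k['dist_coeffs']))[0][:,0]
def ray(c,uv,k=None):
    k=k or calibration(c);K=np.array([[k['fx'],0,k['cx']],[0,k['fy'],k['cy']],[0,0,1]])
    p=cv2.undistortPoints(np.array([[uv]],float),K,np.array(k['dist_coeffs']))[0,0]
    Rm=np.array(k['R']);o=-Rm.T@np.array(k['t']);d=Rm.T@np.array([p[0],p[1],1]);return o,d/np.linalg.norm(d)
def atz(c,uv,z):
    o,d=ray(c,uv);return o+d*(z-o[2])/d[2]
E
python3 - <<'E'
from h import *
a=snap('scene');b=snap('top')
cv2.imwrite('pics/st.png',cv2.cvtColor(np.hstack([a,b])[:,:,:],cv2.COLOR_RGB2BGR))
cv2.imwrite('pics/scene.png',cv2.cvtColor(cv2.resize(a,(800,600)),cv2.COLOR_RGB2BGR))
cv2.imwrite('pics/top.png',cv2.cvtColor(cv2.resize(b,(800,600)),cv2.COLOR_RGB2BGR))
np.set_printoptions(precision=4,suppress=True)
for n in ['cap_mid','pointer','extruder','gauge','stop_mid','tag_yellow','tag_blue','tag_white','bottle_mid','cup_mid','jar_mid','batten_mid','stop_tooth']:
  for c in ['scene','top']:
    for d in tip_of(c,n)[:3]:
        print(n,c,round(d['conf'],2),np.array(d['centre']),proj(c,d['centre'])[0].round())
for c in ['scene','top']:
    k=calibration(c);print(c,-np.array(k['R']).T@np.array(k['t']),k['fx'])
print(read_state())
E
```

```text
cap_mid scene 0.76 [0.5125 0.2306 0.2427] [394. 141.]
cap_mid top 0.96 [0.5154 0.2327 0.238 ] [162. 257.]
pointer scene 0.97 [0.5667 0.2346 0.2096] [415. 170.]
pointer top 0.78 [0.5655 0.2355 0.209 ] [168. 227.]
extruder scene 0.84 [ 0.529   0.2741 -0.0014] [401. 216.]
extruder top 0.62 [ 0.532   0.2767 -0.0032] [179. 265.]
gauge scene 0.58 [ 0.5105 -0.1693  0.0005] [223. 334.]
gauge top 0.7 [ 0.5072 -0.1668 -0.0015] [406. 281.]
stop_mid scene 0.59 [ 0.5383 -0.0774  0.0834] [268. 295.]
stop_mid top 0.98 [0.5417 0.0721 0.0515] [282. 258.]
stop_mid top 0.55 [ 0.5424 -0.0784  0.0825] [364. 257.]
stop_mid top 0.41 [ 0.4013 -0.145   0.099 ] [404. 338.]
tag_yellow scene 0.79 [ 0.4822 -0.2646 -0.0002] [172. 354.]
tag_blue scene 0.81 [ 0.5243 -0.1407 -0.0008] [239. 331.]
tag_white scene 0.76 [ 0.5034 -0.2047 -0.0041] [205. 344.]
bottle_mid scene 0.72 [ 0.4027 -0.1478  0.101 ] [190. 261.]
bottle_mid top 0.65 [ 0.3995 -0.1472  0.0954] [405. 339.]
cup_mid scene 0.58 [ 0.6109 -0.1966  0.0472] [239. 375.]
cup_mid top 0.71 [ 0.6114 -0.1977  0.0502] [427. 224.]
jar_mid scene 0.74 [0.3443 0.1605 0.0
[... 420 characters left out ...]
op 0.68 [0.5379 0.0742 0.0155] [282. 262.]
stop_tooth top 0.58 [ 0.5424 -0.0799  0.0365] [363. 260.]
scene [ 0.9324 -0.2987  0.9269] 544.5674156463526
top [ 0.4209 -0.004   0.9672] 497.2889320434008
{'clock': 1.4, 'q': array([ 1.3106,  0.353 ,  1.6334, -0.    ,  1.1552, -0.0024]), 'joint_velocities': array([ 0.0004,  0.001 , -0.0017, -0.0002,  0.0011, -0.0009]), 'joint_efforts': array([  0.0005, -59.3755, -33.4569,   0.0697,   0.0157,  -0.    ]), 'tool_pos': array([0.1593, 0.6043, 0.2146]), 'tcp_rot': array([ 0.4038,  3.1155, -0.0001]), 'ft_force': array([-0.3302,  0.4155,  0.588 ]), 'wrist_torque': array([ 0.0231, -0.0382,  0.0594]), 'finger_force': 0.0, 'gripper_width': 0.0926639071987525}
```

View pics/scene.png

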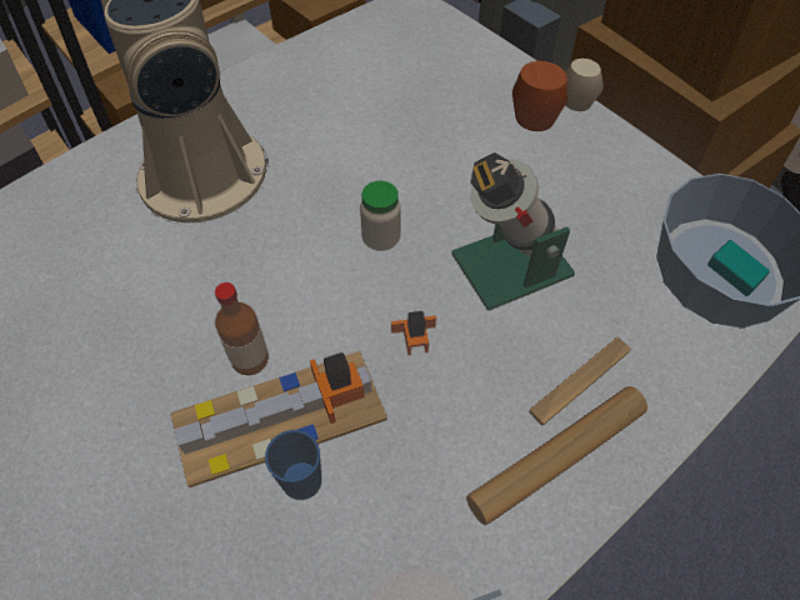

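View pics/top.png

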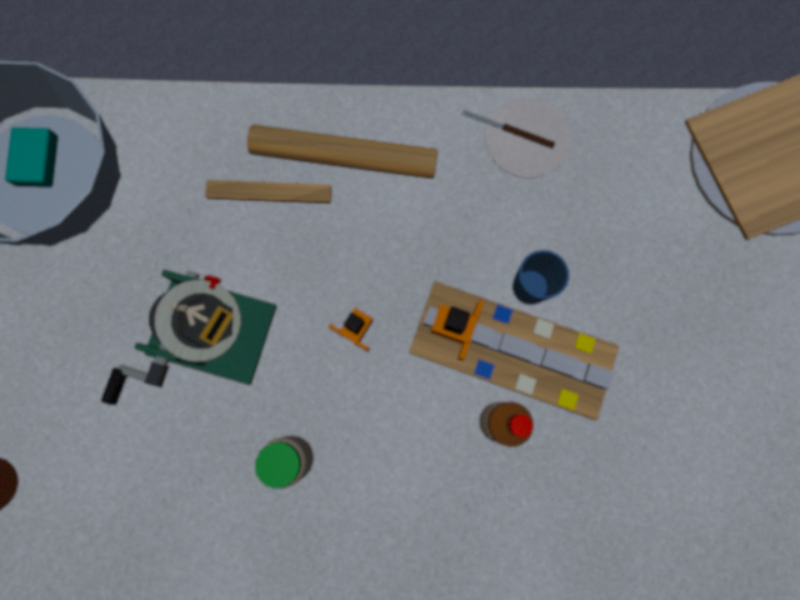

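Candidates for the stop, in raw scene pixels:
- The large orange stop astride the gauge bar, at (268,295).
- A small orange look-alike lying loose on the table, at (332,265).

The top view puts them at (364,257) and (282,258). I choose the larger one on the gauge. The arrow points to upper-left in the top view, and the red pointer sits up and to the right of it. I'll raise the arm and view the cap from above first.

send_rows --pt "1 0 0 -6 0" --pt "1 0 0 -12 0" --pt "1 0 0 -18.5 0" --pt "1 -43 -27 -18.5 0" --pt "1 -43 -27 -18.5 0" --pt "1 -43 -27 -18.5 0" --pt "1 -43 -27 -18.5 0" --pt "1 -43 -27 -18.5 0" --pt "1 -43 -27 -18.5 0" --pt "1 -43 -27 -18.5 0" --pt "1 -43 -27 -18.5 0" --pt "1 -43 -27 -18.5 0"

```text
clock: 2.9
tool_pos: [0.5083, 0.2308, 0.3993]
tcp_rot: [0.41, 3.114, -0.001]
ft_force: [-1.2, 0.6, 0.7]
gripper_width: 0.0918
finger_force: 0.0
```

```bash
cat >> h.py <<'E'
np.set_printoptions(precision=4,suppress=True)
def mv(p,ydir=None):
    s=read_state();Rm=R.from_rotvec(s['tcp_rot']).as_matrix()
    d=Rm.T@(np.array(p)-s['tool_pos'])*100
    t=0
    if ydir is not None:
        v=Rm.T@np.array(ydir,float);t=np.arctan2(-v[0],v[1]);t=(t+np.pi/2)%np.pi-np.pi/2
    print('shift cm',d,'turn',t)
def look(c,names):
    for n in names:
        for d in tip_of(c,n)[:2]: print(n,c,round(d['conf'],2),np.array(d['centre']),proj(c,d['centre'])[0].round())
E
python3 - <<'E'
from h import *
s=read_state();print(s['clock'],s['tool_pos'],s['tcp_rot'],s['q'],s['ft_force'])
k=calibration('wrist');print(-np.array(k['R']).T@k['t'],np.array(k['R'])[2])
snap('wrist','w1.png')
look('wrist',['cap_mid','pointer','extruder','stop_mid'])
E
```

```text
2.9 [0.5083 0.2308 0.3993] [ 0.4104  3.1144 -0.0012] [ 0.4241  0.1243  1.5288 -0.0008  1.4886 -0.8846] [-1.2047  0.6402  0.6654]
[0.4447 0.2482 0.5693] [ 0.2316 -0.0637 -0.9707]
cap_mid wrist 0.64 [0.5128 0.2299 0.237 ] [324. 244.]
pointer wrist 0.91 [0.5687 0.2365 0.2092] [346. 294.]
stop_mid wrist 0.84 [ 0.5418 -0.0802  0.0844] [ 85. 303.]
stop_mid wrist 0.79 [0.5361 0.0672 0.0472] [207. 262.]
```

View pics/w1.png

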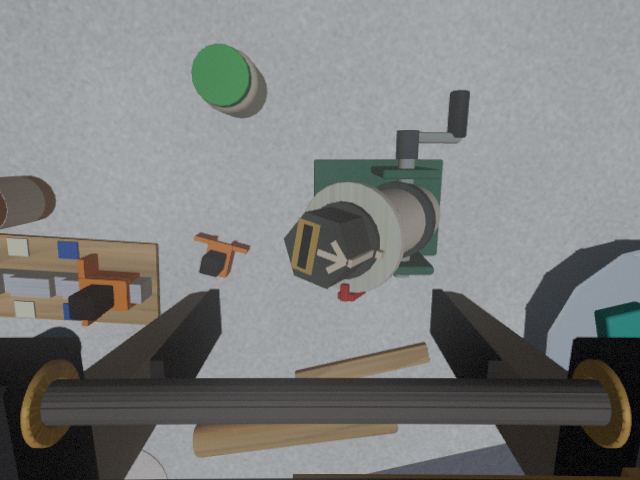

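The wrist view shows the cap at about (330,245), with its white arrow and corner stripe pointing right at about (350,262). The red pointer is at (346,293). The stop, larger and on the gauge, is at (95,300). The small look-alike is at (220,258). Next is a close crop of both for checking.

```bash
cat >> h.py <<'E'
def mids(cap,ptr):
    # axis geometry: returns collar-based frame from tip measurements
    pass
def frame(cap,ext):
    x=np.array(ext[:2])-np.array(cap[:2]);x/=np.linalg.norm(x);bx=np.array([x[0],x[1],0]);by=np.array([-x[1],x[0],0])
    ax=-.5*bx+np.cos(np.pi/6)*np.array([0,0,1]);return bx,by,ax
E
python3 - <<'E'
from h import *
im=cv2.imread('pics/w1.png')
a=cv2.resize(im[190:315,265:405],(560,500),interpolation=cv2.INTER_CUBIC)
b=cv2.resize(im[235:335,60:160],(240,240),interpolation=cv2.INTER_CUBIC)
o=np.zeros((500,800,3),np.uint8);o[:,:560]=a;o[:240,560:]=b;cv2.imwrite('pics/crop1.png',o)
# predictions
cap=np.array([.5138,.2312,.2395]);ext=[.5305,.2755]
bx,by,ax=frame(cap,ext);xp=np.cos(np.pi/6)*bx+.5*np.array([0,0,1])
print('yaw bx',np.degrees(np.arctan2(bx[1],bx[0])))
coll=cap-.0335*ax; print('pointer pred',coll-.049*by, proj('wrist',coll-.049*by))
for th in range(-180,-60,10):
    t=np.radians(th); # clockwise seen from outside = negative about ax
    d=-by*np.cos(t)-xp*np.sin(t)  # rot of -by by -t about ax
    dd=R.from_rotvec(-t*ax).apply(-by)
    print(th,proj('wrist',[cap+.02*ax+.031*dd,cap-.02*ax+.031*dd]).round().tolist())
E
```

```text
yaw bx 69.3448027269617
pointer pred [0.5656 0.2296 0.2105] [[336.7026 293.9005]]
-180 [[315.0, 211.0], [340.0, 208.0]]
-170 [[321.0, 213.0], [345.0, 209.0]]
-160 [[327.0, 216.0], [351.0, 212.0]]
-150 [[332.0, 220.0], [355.0, 216.0]]
-140 [[337.0, 225.0], [360.0, 220.0]]
-130 [[341.0, 231.0], [363.0, 226.0]]
-120 [[344.0, 238.0], [366.0, 232.0]]
-110 [[346.0, 245.0], [368.0, 238.0]]
-100 [[347.0, 252.0], [369.0, 245.0]]
-90 [[346.0, 259.0], [368.0, 251.0]]
-80 [[345.0, 266.0], [367.0, 257.0]]
-70 [[342.0, 272.0], [365.0, 263.0]]
```

View pics/crop1.png

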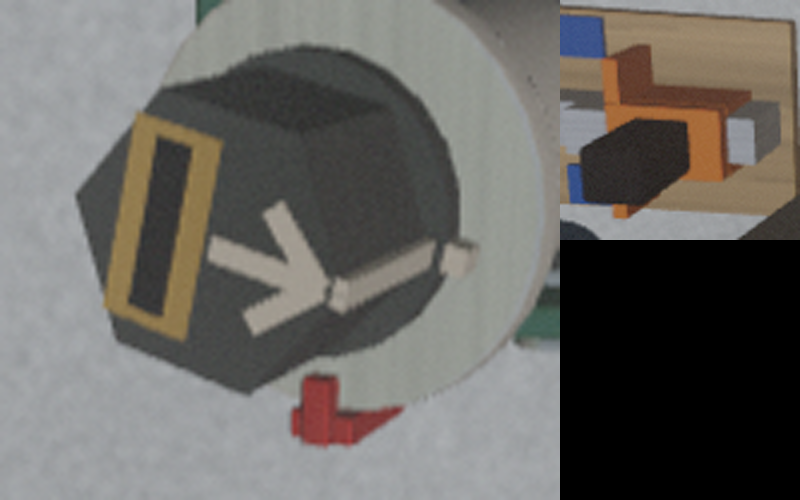

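```bash
cat >> h.py <<'E'
Z=np.array([0,0,1.])
def model(cap,yaw,th):
    bx=np.array([np.cos(yaw),np.sin(yaw),0]);by=np.cross(Z,bx);ax=-.5*bx+np.cos(np.pi/6)*Z
    cr=[R.from_rotvec((-th+k*np.pi/3)*ax).apply(-by) for k in range(6)]
    return bx,by,ax,cr
def project(k,X):
    K=np.array([[k['fx'],0,k['cx']],[0,k['fy'],k['cy']],[0,0,1]])
    return cv2.projectPoints(np.array(X,float),cv2.Rodrigues(np.array(k['R']))[0],np.array(k['t'],float),K,np.array(k['dist_coeffs']))[0][:,0]
E
python3 - <<'E'
from h import *
from scipy.optimize import least_squares
k=calibration('wrist')
# order CCW about axis as seen from outside: start with arrow corner; image seen from above, CCW => right, topright, topleft, left, botleft, bottom
c=np.array([[332,293],[300,130],[160,95],[78,193],[118,340],[250,393],[437,248]],float)/4+[265,190]
def res(p):
    cap=p[:3];bx,by,ax,cr=model(cap,p[3],p[4])
    X=[cap+.02*ax+.031*d for d in cr]+[cap-.02*ax+.031*cr[0]]
    # pointer relative: axis fixed distance
    return np.r_[(project(k,X)-c).ravel(),(cap-[.5138,.2312,.2395])/.003,(p[3]-1.21)/.08]
for h in [0]:
    s=least_squares(res,[.5138,.2312,.2395,1.21,-1.5]);print(s.x,np.degrees(s.x[3:]),s.cost);print(s.fun.round(1))
p=s.x;bx,by,ax,cr=model(p[:3],p[3],p[4])
for h in (.032,.034): print('pointer',p[:3]-h*ax-.049*by, project(k,[p[:3]-h*ax-.049*by]))
print('ext',p[:3]-.0335*ax+.03*bx-.21*Z)
E
```

```text
[ 0.5142  0.2352  0.2377  1.3007 -1.3854] [ 74.5249 -79.3776] 9.701689490488485
[ 2.8 -0.2 -0.5  0.5 -0.  -1.7 -0.5  0.6  0.2  0.4 -0.6  0.1 -1.8  0.5
  0.1  1.3 -0.6  1.1]
pointer [0.5657 0.2375 0.21  ] [[345.1395 291.7294]]
pointer [0.5659 0.2385 0.2082] [[346.1427 291.1288]]
ext [ 0.5266  0.2802 -0.0013]
```

The crop confirms the larger stop astride the bar. The corner stripe at image (349,263) gives a cap angle of about -80°, so it needs about 80° clockwise. Since the tool only points down, I'll use the gripper as a wrench on opposite flats in two grips: φ 80→60 first, then 120→60.

```bash
cat >> h.py <<'E'
YAW=np.radians(74.0); CAP=np.array([.5142,.2350,.2380]); BX=np.array([np.cos(YAW),np.sin(YAW),0])
def capgoal(phi,z):
    f=np.radians(phi);a=YAW+np.arctan2(np.sin(f),np.cos(f)*np.cos(np.pi/6))
    p=CAP-.003*BX;p[2]=z;return p,[np.cos(a),np.sin(a),0]
E
python3 - <<'E'
from h import *
mv(*capgoal(80,.233))
E
```

```text
shift cm [-0.8454 -0.0621 16.6653] turn -1.3964820947592351
```

send_rows --pt "1 -0.8 0 0 -1.4" --pt "1 -0.8 0 2 -1.4" --pt "1 -0.8 0 4 -1.4" --pt "1 -0.8 0 6 -1.4" --pt "1 -0.8 0 8 -1.4" --pt "1 -0.8 0 8 -1.4" --pt "1 -0.8 0 8 -1.4" --pt "1 -0.8 0 8 -1.4" --pt "1 -0.8 0 12 -1.4" --pt "1 -0.8 0 16 -1.4" --pt "1 -0.8 0 16.6 -1.4" --pt "1 -0.8 0 16.6 -1.4"

```text
clock: 4.65
tool_pos: [0.5139, 0.2326, 0.2344]
tcp_rot: [-1.7, 2.642, 0.0]
ft_force: [0.6, -0.5, 0.7]
gripper_width: 0.0918
finger_force: 0.0
```

send_rows --grip_force 25 --pt "0.65 0 0 0 0" --pt "0.65 0 0 0 0" --pt "0.65 0 0 0 0" --pt "0.5 0 0 0 0" --pt "0.5 0 0 0 0" --pt "0.5 0 0 0 0"

```text
clock: 5.4
tool_pos: [0.5155, 0.231, 0.2344]
tcp_rot: [-1.697, 2.641, -0.003]
ft_force: [4.2, -3.0, 2.7]
gripper_width: 0.0558
finger_force: 24.7
```

```bash
python3 - <<'E'
from h import *
s=read_state();print(s)
snap('wrist','w2.png')
mv(*capgoal(60,.233))
E
```

```text
{'clock': 5.4, 'q': array([ 0.4198,  0.2396,  1.7445, -0.0019,  1.155 , -2.2922]), 'joint_velocities': array([-0.0007,  0.0017, -0.001 , -0.0001, -0.0009,  0.0017]), 'joint_efforts': array([  2.9037, -49.7775, -30.9921,   1.399 ,   0.7522,  -0.0361]), 'tool_pos': array([0.5155, 0.231 , 0.2344]), 'tcp_rot': array([-1.6967,  2.6413, -0.0033]), 'ft_force': array([ 4.18  , -3.0284,  2.7149]), 'wrist_torque': array([-0.4704, -0.5357,  0.0037]), 'finger_force': 24.700461544107384, 'gripper_width': 0.055764758396421914}
shift cm [-0.0085  0.2414  0.1407] turn 0.31415199479156986
```

View pics/w2.png

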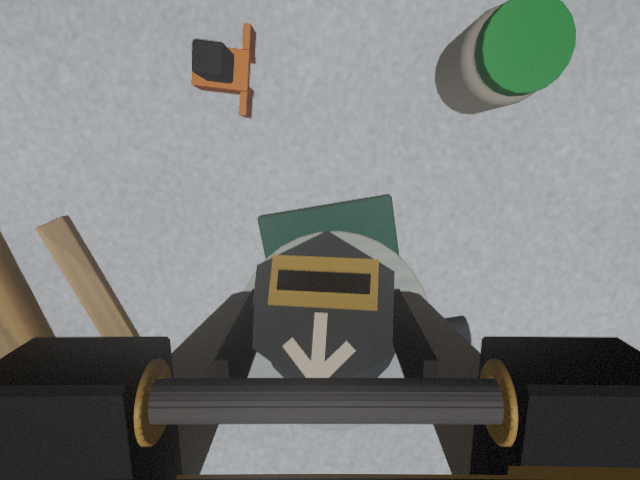

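The pads sit flat on opposite flats of the cap, with the arrow at (320,350) pointing between the fingers. Now I turn it clockwise.

send_rows --pt "0.5 0 -0.2 0 0.0" --pt "0.5 0 -0.2 0 0.06" --pt "0.5 0 -0.2 0 0.12" --pt "0.5 0 -0.2 0 0.18" --pt "0.5 0 -0.2 0 0.24" --pt "0.5 0 -0.2 0 0.3" --pt "0.5 0 -0.2 0 0.36" --pt "0.5 0 -0.2 0 0.36"

```text
clock: 6.45
tool_pos: [0.5145, 0.2315, 0.2345]
tcp_rot: [1.197, -2.903, -0.004]
ft_force: [-5.4, -0.2, 11.6]
gripper_width: 0.0572
finger_force: 27.5
```

send_rows --pt "0.7 0 0 0 0" --pt "1 0 0 0 0" --pt "1 0 0 0 0" --pt "1 0 0 -4 0" --pt "1 0 0 -8 0" --pt "1 0 0 -9 0" --pt "1 0 0 -9 0"

```text
clock: 7.32
tool_pos: [0.5159, 0.2308, 0.3235]
tcp_rot: [-1.197, 2.904, 0.0]
ft_force: [-1.3, -0.2, -0.6]
gripper_width: 0.0917
finger_force: 0.0
```

```bash
python3 - <<'E'
from h import *
s=read_state();print(s['clock'],s['q'],s['ft_force'])
im=snap('wrist','w3.png')
mv(*capgoal(120,.235));mv(*capgoal(115,.235));mv(*capgoal(60,.235))
E
```

```text
7.325 [ 0.418   0.1724  1.6308  0.      1.3379 -1.935 ] [-1.3088 -0.23   -0.5913]
shift cm [0.0285 0.2494 8.7518] turn -0.9730274409782187
shift cm [0.0285 0.2494 8.7518] turn -0.893187191921139
shift cm [0.0285 0.2494 8.7518] turn -0.04573209149917301
```

View pics/w3.png

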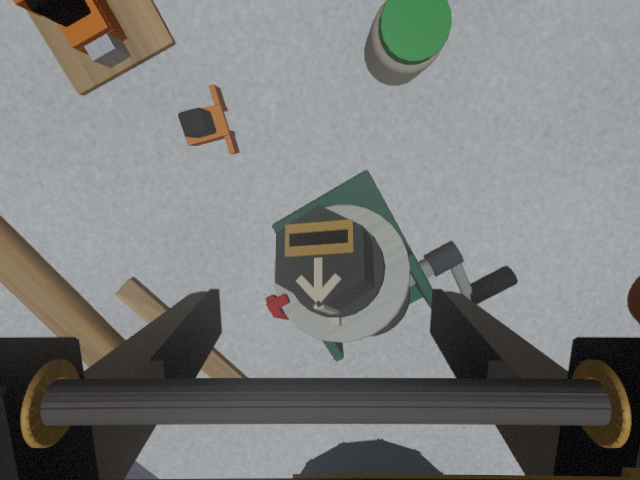

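The cap has turned: the arrow tip is now at (319,303), the red pointer at (277,306), the jar at (412,45) undisturbed. I'll fit the angle.

```bash
cat >> h.py <<'E'
from scipy.optimize import least_squares
def fit(k,c,ptr,th0):
    # c: 6 end-face corners CCW from arrow corner (nan to skip); ptr: pointer-base pixel
    def res(p):
        cap=p[:3];bx,by,ax,cr=model(cap,p[3],p[4])
        X=[cap+.02*ax+.031*d for d in cr]
        P=np.array([.5142,.2350,.2380])
        h=.0335
        e=project(k,X)-c; e=e[~np.isnan(e)]
        q=(project(k,[cap-h*ax-.049*by])[0]-ptr)/2
        return np.r_[e,q,(cap-P)/.003,(p[3]-1.30)/.05]
    s=least_squares(res,[.5142,.235,.238,1.3,th0]);print('th deg',np.degrees(s.x[4]),'yaw',np.degrees(s.x[3]),s.x[:3],'res',s.fun.round(1));return s.x
E
python3 - <<'E'
from h import *
k=calibration('wrist')
c=np.array([[320,307],[364,285],[362,235],[320,206],[277,227],[277,287]],float)
x=fit(k,c,np.array([279,305.]),-1.0)
im=cv2.imread('pics/w3.png');hsv=cv2.cvtColor(im,cv2.COLOR_BGR2HSV)
m=(((hsv[...,0]<6)|(hsv[...,0]>174))&(hsv[...,1]>170)&(hsv[...,2]>70)).astype(np.uint8);m[320:]=0
n,l,st,ce=cv2.connectedComponentsWithStats(m);print(st[1:],ce[1:])
bx,by,ax,cr=model(x[:3],x[3],x[4])
print(project(k,[x[:3]-(.0335-hh)*ax-r*by for hh in (0,.006) for r in (.041,.057)]))
E
```

```text
th deg -61.97330663296789 yaw 73.91028627670404 [0.5171 0.2325 0.2367] res [-2.9  2.7 -0.3 -1.9  2.7 -4.3  1.4  1.5  1.3  6.3 -1.9 -3.9  0.3 -0.2
  1.  -0.8 -0.4 -0.2]
[] []
[[288.9967 299.5034]
 [270.0709 309.5974]
 [286.2526 298.5259]
 [266.9803 308.8191]]
```

send_rows --pt "1 0 0 0 -0.97" --pt "1 0 0 0 -0.97" --pt "1 0 0 0 -0.97" --pt "1 0 0 0 -0.97" --pt "1 0 0 0 -0.97" --pt "1 0 0 2 -0.97" --pt "1 0 0 6 -0.97" --pt "1 0 0 8.8 -0.97" --pt "1 0 0 8.8 -0.97"

```text
clock: 8.5
tool_pos: [0.5136, 0.2298, 0.2321]
tcp_rot: [2.409, -2.007, -0.005]
ft_force: [0.0, 0.3, 0.1]
gripper_width: 0.0922
finger_force: 0.0
```

send_rows --grip_force 25 --pt "0.65 0 0 0 0" --pt "0.65 0 0 0 0" --pt "0.65 0 0 0 0" --pt "0.5 0 0 0 0" --pt "0.5 0 0 0 0" --pt "0.5 0 0 0 0"

```text
clock: 9.25
tool_pos: [0.5143, 0.2304, 0.2363]
tcp_rot: [2.412, -2.01, -0.002]
ft_force: [-8.0, -1.7, 7.6]
gripper_width: 0.0598
finger_force: 24.3
```

```bash
python3 - <<'E'
from h import *
s=read_state();print(s['clock'],s['q'],s['ft_force'],s['gripper_width'],s['tool_pos'])
mv(*capgoal(60,.235))
E
```

```text
9.25 [ 0.4182  0.2386  1.7412  0.0005  1.1644 -2.9051] [-8.0316 -1.6546  7.6472] 0.05975699789012164 [0.5143 0.2304 0.2363]
shift cm [-0.1843  0.0637  0.1343] turn 0.9244412692622603
```

send_rows --pt "0.5 0 0 0 0.08" --pt "0.5 0 0 0 0.16" --pt "0.5 0 0 0 0.24" --pt "0.5 0 0 0 0.32" --pt "0.5 0 0 0 0.4" --pt "0.5 0 0 0 0.48" --pt "0.5 0 0 0 0.56" --pt "0.5 0 0 0 0.64" --pt "0.5 0 0 0 0.72" --pt "0.5 0 0 0 0.8" --pt "0.5 0 0 0 0.88" --pt "0.5 0 0 0 0.88"

```text
clock: 10.75
tool_pos: [0.5143, 0.2313, 0.2364]
tcp_rot: [1.325, -2.846, -0.004]
ft_force: [-7.2, -0.8, 7.2]
gripper_width: 0.0584
finger_force: 26.1
```

send_rows --pt "0.7 0 0 0 0" --pt "1 0 0 0 0" --pt "1 0 0 0 0" --pt "1 0 0 -4 0" --pt "1 0 0 -8 0" --pt "1 0 0 -9 0" --pt "1 0 0 -9 0"

```text
clock: 11.62
tool_pos: [0.516, 0.2308, 0.3256]
tcp_rot: [-1.327, 2.847, -0.0]
ft_force: [-0.5, 0.6, -0.5]
gripper_width: 0.0918
finger_force: 0.0
```

```bash
python3 - <<'E'
from h import *
s=read_state();print(s['clock'],s['q'],s['ft_force'],s['tool_pos'])
im=cv2.cvtColor(snap('wrist','w4.png'),cv2.COLOR_RGB2BGR)
cv2.imwrite('pics/crop2.png',cv2.resize(im[180:360,220:460],(800,600),interpolation=cv2.INTER_CUBIC))
E
```

```text
11.625 [ 0.418   0.1711  1.6279  0.      1.3419 -2.025 ] [-0.5155  0.5775 -0.459 ] [0.516  0.2308 0.3256]
```

View pics/crop2.png

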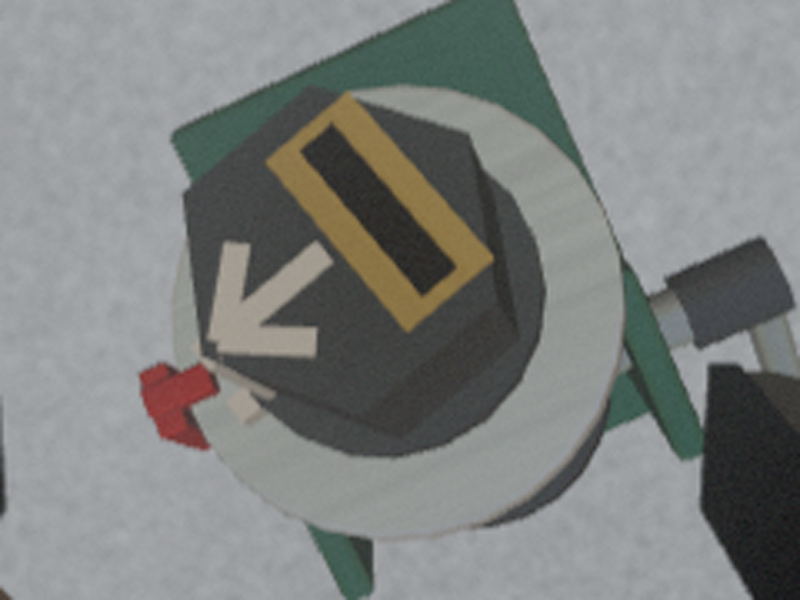

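The arrow tip is now at about (281,286), close to the red pointer at (273,298), and the angle still falls a bit short. I'll fit it from these corners plus the skirt stripe.

```bash
python3 - <<'E'
from h import *
k=calibration('wrist');n=np.nan
c=np.array([[205,354],[362,410],[n,n],[468,133],[315,87],[184,193]],float)*.3+[220,180]
for ptr in ([175,405],[190,415]):
    x=fit(k,c,np.array(ptr)*.3+[220,180],-.15)
bx,by,ax,cr=model(x[:3],x[3],x[4])
cv=lambda X:((project(k,X)-[220,180])/.3).round()
print('ptr box foot 41,57; top',cv([x[:3]-(.0335-hh)*ax-r*by for hh in (0,.006) for r in (.041,.057)]).tolist())
for th in (-20,-15,-10,-5,0):
    d=R.from_rotvec(-np.radians(th)*ax).apply(-by)
    print(th,cv([x[:3]+a*ax+r*d for a,r in((.02,.031),(-.02,.031),(-.021,.034),(-.031,.034))]).tolist())
names=['pointer','cap_mid']
look('wrist',names);look('top',names) if 0 else None
E
```

```text
th deg -17.302126416451745 yaw 74.0829874913431 [0.516  0.2316 0.2361] res [-0.2  0.3 -0.   1.2  0.2  0.  -0.7 -0.5  0.3 -0.1  1.6 -2.1  0.6 -1.1
 -0.6 -0.1]
th deg -14.582144548219851 yaw 76.93309004900527 [0.5155 0.2317 0.2361] res [-0.   0.4 -0.3  1.4  0.2 -0.1 -0.6 -0.6  0.6  0.   0.8 -2.5  0.4 -1.1
 -0.6  0.9]
ptr box foot 41,57; top [[228.0, 383.0], [164.0, 414.0], [219.0, 379.0], [154.0, 411.0]]
-20 [[215.0, 367.0], [277.0, 395.0], [268.0, 406.0], [281.0, 412.0]]
-15 [[206.0, 356.0], [269.0, 386.0], [259.0, 396.0], [272.0, 402.0]]
-10 [[198.0, 345.0], [261.0, 376.0], [251.0, 385.0], [265.0, 391.0]]
-5 [[191.0, 332.0], [255.0, 365.0], [244.0, 373.0], [258.0, 379.0]]
0 [[185.0, 320.0], [250.0, 354.0], [239.0, 360.0], [253.0, 367.0]]
pointer wrist 0.94 [0.5689 0.2358 0.2109] [275. 302.]
cap_mid wrist 0.88 [0.5138 0.2308 0.2373] [329. 259.]
```

send_rows --grip_force 35 --pt "1 0 0 3 -0.15" --pt "1 0 0 7 -0.24" --pt "1 0 0 9.1 -0.24" --pt "1 0 0 9.1 -0.24" --pt "0.65 0 0 9.1 -0.24" --pt "0.65 0 0 9.1 -0.24" --pt "0.65 0 0 9.1 -0.24" --pt "0.5 0 0 9.1 -0.24" --pt "0.5 0 0 9.1 -0.24" --pt "0.5 0 0 9.1 -0.24" --pt "0.5 0 0 9.1 -0.24"

```text
clock: 13.15
tool_pos: [0.5161, 0.2309, 0.235]
tcp_rot: [-1.658, 2.668, -0.0]
ft_force: [-1.8, -1.2, 6.2]
gripper_width: 0.0553
finger_force: 34.5
```

send_rows --pt "0.5 0 0 0 0.05" --pt "0.5 0 0 0 0.1" --pt "0.5 0 0 0 0.15" --pt "0.5 0 0 0 0.2" --pt "0.5 0 0 0 0.25" --pt "0.5 0 0 0 0.28" --pt "0.5 0 0 0 0.28"

```text
clock: 14.02
tool_pos: [0.5137, 0.2316, 0.2351]
tcp_rot: [1.27, -2.87, -0.005]
ft_force: [-8.3, 0.5, 12.0]
gripper_width: 0.0559
finger_force: 37.5
```

send_rows --pt "0.7 0 0 0 0" --pt "1 0 0 0 0" --pt "1 0 0 0 0" --pt "1 0 0 -4 0" --pt "1 0 0 -8 0" --pt "1 0 0 -9 0" --pt "1 0 0 -9 0"

```text
clock: 14.9
tool_pos: [0.5159, 0.2307, 0.3245]
tcp_rot: [-1.269, 2.873, 0.0]
ft_force: [0.8, 0.2, -1.3]
gripper_width: 0.0919
finger_force: 0.0
```

```bash
python3 - <<'E'
from h import *
s=read_state();print(s['clock'],s['q'],s['ft_force'],s['tool_pos'])
im=cv2.cvtColor(snap('wrist','w5.png'),cv2.COLOR_RGB2BGR)
cv2.imwrite('pics/crop3.png',cv2.resize(im[180:360,220:460],(800,600),interpolation=cv2.INTER_CUBIC))
E
```

```text
14.9 [ 0.4179  0.1718  1.6295  0.      1.3399 -1.985 ] [ 0.8138  0.1938 -1.2776] [0.5159 0.2307 0.3245]
```

View pics/crop3.png

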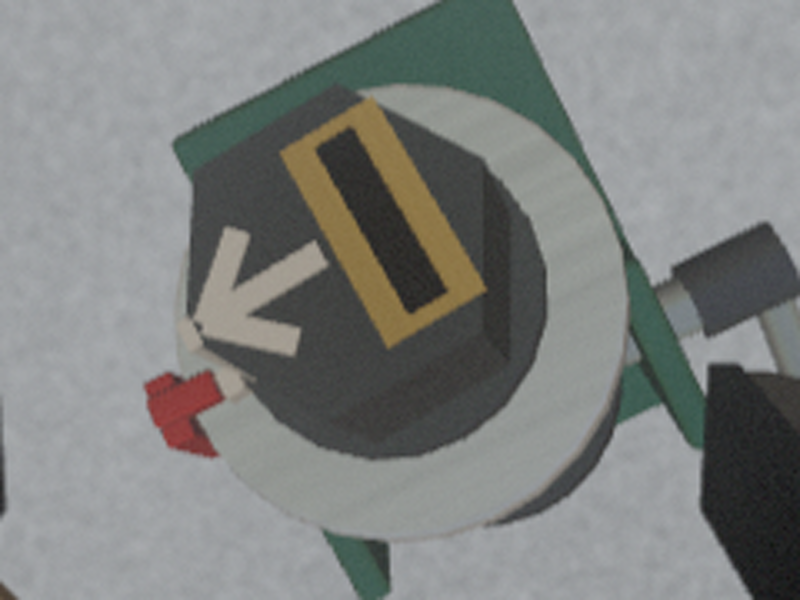

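The arrow tip is at about (277,280) raw and the skirt stripe at (290,295), right beside the pointer's inner end at (286,295). I'll fit the remaining error.

```bash
python3 - <<'E'
from h import *
k=calibration('wrist');n=np.nan
c=np.array([[190,335],[340,410],[n,n],[485,160],[338,85],[192,178]],float)*.3+[220,180]
for ptr in ([175,408],[185,408]):
    x=fit(k,c,np.array(ptr)*.3+[220,180],-.15)
    bx,by,ax,cr=model(x[:3],x[3],x[4])
    cv=lambda X:((project(k,X)-[220,180])/.3).round()
    print('ptr foot 41,57; top',cv([x[:3]-(.0335-hh)*ax-r*by for hh in (0,.006) for r in (.041,.057)]).tolist())
    for th in (-10,-5,0):
        d=R.from_rotvec(-np.radians(th)*ax).apply(-by)
        print(th,cv([x[:3]+a*ax+r*d for a,r in((.02,.031),(-.02,.031),(-.02,.034),(-.031,.034))]).tolist())
E
```

```text
th deg -8.98368925413438 yaw 71.72512529873359 [0.5164 0.232  0.2347] res [ 0.5  0.8 -1.   2.8 -0.5 -1.5 -0.4 -0.1  1.2 -1.2  1.6 -2.2  0.7 -1.
 -1.1 -1. ]
ptr foot 41,57; top [[218.0, 379.0], [153.0, 407.0], [210.0, 375.0], [143.0, 404.0]]
-10 [[193.0, 340.0], [253.0, 374.0], [241.0, 382.0], [255.0, 389.0]]
-5 [[187.0, 328.0], [247.0, 363.0], [235.0, 369.0], [249.0, 377.0]]
0 [[181.0, 314.0], [242.0, 351.0], [229.0, 357.0], [244.0, 365.0]]
th deg -7.7642555077534885 yaw 73.01067420574728 [0.5162 0.2321 0.2345] res [ 0.7  0.8 -1.1  2.8 -0.6 -1.5 -0.4 -0.1  1.4 -1.2  0.8 -1.7  0.7 -1.
 -1.2 -0.5]
ptr foot 41,57; top [[223.0, 382.0], [158.0, 411.0], [214.0, 378.0], [148.0, 408.0]]
-10 [[195.0, 343.0], [257.0, 375.0], [245.0, 383.0], [260.0, 391.0]]
-5 [[189.0, 331.0], [251.0, 365.0], [238.0, 371.0], [253.0, 379.0]]
0 [[183.0, 318.0], [246.0, 353.0], [233.0, 359.0], [248.0, 367.0]]
```

```bash
cat > ang.py <<'E'
from h import *
def plane(k,uv,p0,nrm):
    o,d=ray('wrist',uv,k);return o+d*((p0-o)@nrm)/(d@nrm)
def base_yaw(im,k,box,z=.012):
    hsv=cv2.cvtColor(im,cv2.COLOR_BGR2HSV)
    m=((hsv[...,0]>60)&(hsv[...,0]<95)&(hsv[...,1]>70)&(hsv[...,2]<140))
    return m
def azim(cap,yaw,X):
    bx,by,ax,cr=model(cap,yaw,0);xp=np.cross(by,ax);v=X-cap
    return -np.degrees(np.arctan2(-(v@xp)*-1,-(v@by)))  # angle from -by; sign cw+ 
E
python3 - <<'E'
from ang import *
k=calibration('wrist');im=cv2.imread('pics/w5.png')
m=base_yaw(im,k,None)
# front edge: topmost green pixel per column; right edge: rightmost green per row
P=[]
for u in range(280,345):
    v=np.where(m[150:260,u])[0]
    if len(v):P.append((u,150+v[0]-.5))
Q=[]
for v in range(185,225):
    u=np.where(m[v,330:430])[0]
    if len(u):Q.append((330+u[-1]+.5,v))
for nm,L in (('front(y)',P),('side(x)',Q)):
    L=np.array(L,float);a=np.array([plane(k,q,np.array([0,0,.012]),Z)[:2] for q in L])
    vx,vy,x0,y0=cv2.fitLine(a.astype(np.float32),cv2.DIST_HUBER,0,.001,.001).ravel()
    r=(a-[x0,y0])@[-vy,vx];print(nm,len(L),L[0],L[-1],'angle',np.degrees(np.arctan2(vy,vx)),'rms mm',np.std(r)*1000)
cvt=lambda p:np.array(p,float)*.3+[220,180]
cap=np.array([.5160,.2320,.2355])
for yd in (73,75,77):
    yaw=np.radians(yd)
    bx,by,ax,_=model(cap,yaw,0);xp=np.cross(by,ax)
    f=lambda p,h:plane(k,cvt(p),cap+h*ax,ax)
    def ang(v): return np.degrees(np.arctan2(v@xp,-(v@by)))  # + toward +x' 
    out={}
    out['shaft']=ang(f([194,333],.02)-f([322,250],.02))
    e=f([388,347],.02)-f([282,155],.02);e2=f([487,290],.02)-f([375,98],.02)
    out['lab1']=ang(np.cross(e,ax));out['lab2']=ang(np.cross(e2,ax))
    out['corner']=ang(f([190,335],.02)-cap)
    out['flat']=ang(f([485,160],.02)-f([338,85],.02))
    out['ptr_in']=ang(f([214,381],-.0275)-cap);out['ptr_out']=ang(f([160,408],-.0275)-cap)
    out['stripe']=ang(f([232,385],-.021)-cap)
    print(yd,{a:round(b,1) for a,b in out.items()})
E
```

```text
front(y) 62 [280.  222.5] [344.  186.5] angle -14.4163 rms mm 1.4976919557529673
side(x) 40 [369.5 185. ] [392.5 224. ] angle 77.281136 rms mm 1.7140532089713396
73 {'shaft': np.float64(8.6), 'lab1': np.float64(6.0), 'lab2': np.float64(5.8), 'corner': np.float64(6.5), 'flat': np.float64(126.4), 'ptr_in': np.float64(0.8), 'ptr_out': np.float64(1.1), 'stripe': np.float64(7.3)}
75 {'shaft': np.float64(6.5), 'lab1': np.float64(4.2), 'lab2': np.float64(4.1), 'corner': np.float64(4.5), 'flat': np.float64(124.6), 'ptr_in': np.float64(-1.2), 'ptr_out': np.float64(-0.9), 'stripe': np.float64(5.3)}
77 {'shaft': np.float64(4.5), 'lab1': np.float64(2.5), 'lab2': np.float64(2.4), 'corner': np.float64(2.4), 'flat': np.float64(122.8), 'ptr_in': np.float64(-3.2), 'ptr_out': np.float64(-2.9), 'stripe': np.float64(3.2)}
```

The remaining shortfall is about 5° clockwise, with corner, label and pointer agreeing. I'll make one small correcting turn.

send_rows --grip_force 35 --pt "1 0 0 4 0" --pt "1 0 0 8 0" --pt "1 0 0 9 0" --pt "1 0 0 9 0" --pt "0.65 0 0 9 0" --pt "0.65 0 0 9 0" --pt "0.65 0 0 9 0" --pt "0.5 0 0 9 0" --pt "0.5 0 0 9 0" --pt "0.5 0 0 9 0.04" --pt "0.5 0 0 9 0.085" --pt "0.5 0 0 9 0.085"

```text
clock: 16.45
tool_pos: [0.5156, 0.2312, 0.2351]
tcp_rot: [1.146, -2.925, -0.002]
ft_force: [-1.7, 0.7, 4.2]
gripper_width: 0.058
finger_force: 35.4
```

send_rows --pt "0.5 0 0 0 0" --pt "0.7 0 0 0 0" --pt "1 0 0 0 0" --pt "1 0 0 0 0" --pt "1 0 0 -4 0" --pt "1 0 0 -8 0" --pt "1 0 0 -9 -0.085" --pt "1 0 0 -9 -0.085" --pt "1 0 0 -9 -0.085"

```text
clock: 17.58
tool_pos: [0.5154, 0.2306, 0.3236]
tcp_rot: [1.267, -2.873, 0.0]
ft_force: [0.9, -0.0, 0.0]
gripper_width: 0.0918
finger_force: 0.0
```

```bash
python3 - <<'E'
from h import *
s=read_state();print(s['clock'],s['q'],s['ft_force'],s['tool_pos'])
im=cv2.cvtColor(snap('wrist','w6.png'),cv2.COLOR_RGB2BGR)
cv2.imwrite('pics/crop4.png',cv2.resize(im[180:360,220:460],(800,600),interpolation=cv2.INTER_CUBIC))
E
```

```text
17.575 [ 0.418   0.1726  1.6303 -0.      1.3401 -1.9833] [ 0.8754 -0.0279  0.033 ] [0.5154 0.2306 0.3236]
```

View pics/crop4.png

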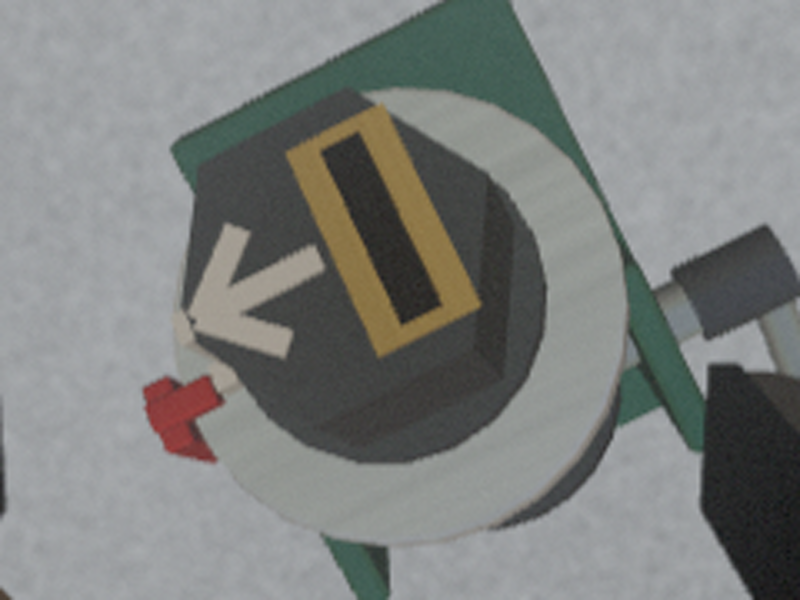

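The arrow tip is now at about (276,276), and the skirt stripe at (288,294) sits directly in line with the pointer bar.

```bash
python3 - <<'E'
from ang import *
k=calibration('wrist')
cvt=lambda p:np.array(p,float)*.3+[220,180]
cap=np.array([.5160,.2320,.2353])
for yd in (73,74,75,76):
    yaw=np.radians(yd)
    bx,by,ax,_=model(cap,yaw,0);xp=np.cross(by,ax)
    f=lambda p,h:plane(k,cvt(p),cap+h*ax,ax)
    def ang(v): return round(float(np.degrees(np.arctan2(v@xp,-(v@by)))),1)
    o={}
    e=f([380,357],.02)-f([287,153],.02);e2=f([481,305],.02)-f([380,105],.02)
    o['lab1']=ang(np.cross(e,ax));o['lab2']=ang(np.cross(e2,ax))
    o['labend']=ang(f([287,153],.02)-f([380,105],.02));o['labend2']=ang(f([380,357],.02)-f([481,305],.02))
    o['corner']=ang(f([184,322],.02)-cap)
    o['flat']=ang(f([490,172],.02)-f([350,88],.02))-120
    o['shaft']=ang(f([187,320],.02)-f([323,258],.02))
    o['ptr_in']=ang(f([214,385],-.0275)-cap);o['ptr_out']=ang(f([165,410],-.0275)-cap)
    o['stripe']=ang(f([225,380],-.021)-cap)
    print(yd,o)
# stop / gauge measurement from top & scene
snap('top');snap('scene')
for c in ('top','scene'):
    look(c,['stop_mid','tag_yellow','tag_white','tag_blue','gauge','pointer','cap_mid'])
E
```

```text
73 {'lab1': 1.7, 'lab2': 2.5, 'labend': 2.2, 'labend2': 3.0, 'corner': 1.3, 'flat': 2.5999999999999943, 'shaft': -0.3, 'ptr_in': 1.8, 'ptr_out': 1.9, 'stripe': 4.6}
74 {'lab1': 0.9, 'lab2': 1.7, 'labend': 1.1, 'labend2': 2.0, 'corner': 0.3, 'flat': 1.7000000000000028, 'shaft': -1.3, 'ptr_in': 0.7, 'ptr_out': 0.9, 'stripe': 3.6}
75 {'lab1': -0.0, 'lab2': 0.8, 'labend': 0.0, 'labend2': 1.0, 'corner': -0.7, 'flat': 0.7999999999999972, 'shaft': -2.4, 'ptr_in': -0.3, 'ptr_out': -0.1, 'stripe': 2.5}
76 {'lab1': -0.9, 'lab2': -0.1, 'labend': -1.0, 'labend2': 0.0, 'corner': -1.8, 'flat': -0.09999999999999432, 'shaft': -3.4, 'ptr_in': -1.3, 'ptr_out': -1.1, 'stripe': 1.5}
stop_mid top 0.86 [ 0.5409 -0.0804  0.0802] [365. 258.]
stop_mid top 0.56 [0.5421 0.0735 0.0515] [281. 258.]
gauge top 0.61 [ 0.5078 -0.1685 -0.0009] [407. 281.]
pointer top 0.71 [0.5694 0.2346 0.2106] [169. 225.]
cap_mid top 0.98 [0.5171 0.2369 0.2382] [159. 256.]
stop_mid scene 0.73 [ 0.5427 -0.0764  0.0821] [270. 297.]
stop_mid scene 0.61 [0.5392 0.0662 0.0552] [330. 259.]
tag_yellow scene 0.88 [ 0.4849 -0.2648 -0.0042] [173. 355.]
tag_yellow scene 0.41 [ 0.512  -0.17    0.0024] [223. 335.]
tag_white scene 0.56 [ 0.5034 -0.2022 -0.0006] [206. 342.]
tag_blue scene 0.83 [ 0.5231 -0.1417 -0.0024] [239. 331.]
gauge scene 0.61 [ 0.5086 -0.1701  0.0057] [221. 333.]
pointer scene 0.88 [0.5688 0.2339 0.2084] [416. 172.]
cap_mid scene 0.91 [0.5134 0.2306 0.239 ] [394. 142.]
```

The cap is within about 1° of the mark. Next is the stop.

```bash
python3 - <<'E'
from h import *
mv([.5416,-.079,.17],[.300,.954,0])
E
```

```text
shift cm [ 21.1716 -22.7622  15.4595] turn 1.1368251751037448
```

send_rows --pt "1 0 0 -2 0" --pt "1 21.2 -22.8 -2 1.137" --pt "1 21.2 -22.8 -2 1.137" --pt "1 21.2 -22.8 -2 1.137" --pt "1 21.2 -22.8 -2 1.137" --pt "1 21.2 -22.8 -2 1.137" --pt "1 21.2 -22.8 -2 1.137" --pt "1 21.2 -22.8 -2 1.137" --pt "1 21.2 -22.8 4 1.137" --pt "1 21.2 -22.8 10 1.137" --pt "1 21.2 -22.8 15.4 1.137" --pt "1 21.2 -22.8 15.4 1.137"

```text
clock: 19.92
tool_pos: [0.5389, -0.0782, 0.1674]
tcp_rot: [-0.468, -3.099, -0.0]
ft_force: [-0.6, -0.9, 0.6]
gripper_width: 0.092
finger_force: 0.0
```

```bash
python3 - <<'E'
from h import *
s=read_state();print(s['clock'],s['q'],s['ft_force'],s['tool_pos'])
im=snap('wrist','w7.png')
for n in ['stop_mid','stop_mid','tag_yellow','tag_white','tag_blue','gauge','stop_tooth']: look('wrist',[n])
for d in silhouettes('wrist','gauge')[:1]:
    m=d['region'].astype(np.uint8);print(m.sum(),cv2.minAreaRect(cv2.findNonZero(m)))
# board edges: angle of straight lines
g=cv2.cvtColor(im,cv2.COLOR_RGB2GRAY)
L=cv2.createLineSegmentDetector().detect(g)[0][:,0]
k=calibration('wrist')
for l in L:
    if np.hypot(l[2]-l[0],l[3]-l[1])>60:
        a=atz('wrist',l[:2],.012);b=atz('wrist',l[2:],.012);d=b-a;print(l.round(),a[:2],b[:2],'ang',np.degrees(np.arctan2(d[1],d[0])).round(1))
E
```

```text
19.925 [-0.1469  0.285   1.8465  0.0001  1.0177 -1.4177] [-0.6201 -0.8629  0.5716] [ 0.5389 -0.0782  0.1674]
stop_mid wrist 0.74 [0.5366 0.0742 0.0469] [534. 173.]
stop_mid wrist 0.71 [ 0.5414 -0.0779  0.0846] [326. 256.]
stop_mid wrist 0.74 [0.5366 0.0742 0.0469] [533. 171.]
stop_mid wrist 0.71 [ 0.5414 -0.0779  0.0846] [326. 254.]
tag_blue wrist 0.75 [ 0.3999 -0.1464  0.0947] [129.  54.]
gauge wrist 0.88 [ 0.5129 -0.1694 -0.0017] [213. 230.]
stop_tooth wrist 0.76 [ 0.5417 -0.0752  0.0407] [331. 240.]
stop_tooth wrist 0.76 [0.5391 0.0699 0.0197] [512. 175.]
41326 ((196.49551391601562, 236.156982421875), (393.5251159667969, 148.2252197265625), 1.6365771293640137)
[577. 337. 638. 337.] [0.6903 0.0985] [0.7056 0.1471] ang 72.6
[293. 474. 481. 475.] [ 0.7499 -0.1765] [ 0.8027 -0.0097] ang 72.5
[246. 377. 454. 377.] [ 0.6427 -0.1849] [ 0.6978 -0.0094] ang 72.6
[  1. 337.  74. 336.] [ 0.5435 -0.3686] [ 0.5618 -0.3101] ang 72.6
[457. 290. 566. 370.] [0.6196 0.0115] [0.7189 0.0845] ang 36.4
[ 85. 370. 192. 291.] [ 0.593  -0.3151] [ 0.554  -0.1999] ang 108.7
[493. 424. 236. 423.] [0.7529 0.0
[... 1140 characters left out ...]
16] [0.6919 0.0335] ang 23.9
[150. 359. 204. 294.] [ 0.6004 -0.2577] [ 0.5598 -0.1913] ang 121.4
[ 18. 478.   2. 396.] [ 0.6753 -0.4191] [ 0.5939 -0.3934] ang 162.5
[607. 393. 347. 390.] [0.7508 0.1143] [ 0.6819 -0.1035] ang -107.6
[594. 409. 519. 408.] [0.7645 0.1013] [0.7444 0.0386] ang -107.8
[ 86. 378. 151. 378.] [ 0.6008 -0.318 ] [ 0.6176 -0.2643] ang 72.6
[404. 405. 608. 407.] [ 0.7114 -0.0585] [0.765  0.1131] ang 72.7
[498. 408.  48. 409.] [0.7381 0.0208] [ 0.618  -0.3617] ang -107.4
[ 42. 406. 397. 405.] [ 0.6143 -0.3659] [ 0.7093 -0.0649] ang 72.5
[263. 400.  43. 402.] [ 0.6688 -0.1778] [ 0.6108 -0.363 ] ang -107.4
[268. 390. 154. 391.] [ 0.6609 -0.1703] [ 0.6307 -0.2662] ang -107.4
```

View pics/w7.png

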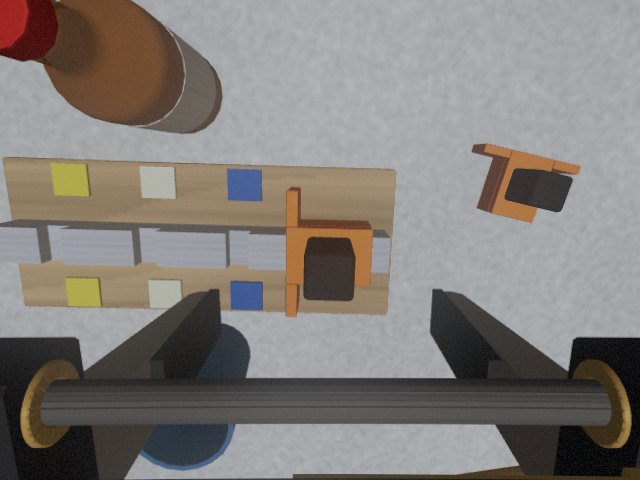

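The view shows the stop's grip top at (329,277). Yellow tags are at (70,180) and (84,292), and the bottle and cup stand clear of the tool's line. The board edges give a gauge yaw of 71.0°. I'll descend and grip.

```bash
python3 - <<'E'
from h import *
g=[np.cos(np.radians(71)),np.sin(np.radians(71)),0]
t=atz('wrist',[329,277],.107);print('grip top',t)
k=np.array([t[0],t[1],.07]);mv(k,g);mv([.5416,-.0785,.07],g)
E
```

```text
grip top [ 0.5485 -0.0792  0.107 ]
shift cm [-0.5588  0.2128 10.1844] turn 0.02707263733776788
shift cm [ 0.1255  0.0755 10.183 ] turn 0.02707263733776788
```

send_rows --grip_force 15 --pt "1 -0.3 0.1 3 0.027" --pt "1 -0.3 0.1 6 0.027" --pt "1 -0.3 0.1 8.5 0.027" --pt "1 -0.3 0.1 9.7 0.027" --pt "1 -0.3 0.1 9.7 0.027" --pt "0.5 -0.3 0.1 9.7 0.027" --pt "0.4 -0.3 0.1 9.7 0.027" --pt "0.3 -0.3 0.1 9.7 0.027" --pt "0.25 -0.3 0.1 9.7 0.027" --pt "0.25 -0.3 0.1 9.7 0.027" --pt "0.25 -0.3 0.1 9.7 0.027" --pt "0.25 -0.3 0.1 9.7 0.027"

```text
clock: 21.88
tool_pos: [0.5449, -0.0794, 0.0736]
tcp_rot: [0.519, 3.098, 0.0]
ft_force: [0.3, 0.6, 1.6]
gripper_width: 0.0297
finger_force: 15.0
```

send_rows --grip_force 30 --pt "0.2 0 0 0 0" --pt "0.2 0 0 0 0" --pt "0.2 0 0 0 0"

```text
clock: 22.25
tool_pos: [0.5449, -0.0794, 0.0736]
tcp_rot: [-0.519, -3.098, -0.0]
ft_force: [0.4, 1.2, -0.4]
gripper_width: 0.0298
finger_force: 30.0
```

send_rows --pt "0.2 0 0 -0.6 0" --pt "0.2 0 0 -1.2 0" --pt "0.2 0 0 -1.7 0" --pt "0.2 0 0 -1.7 0" --pt "0.2 0 -0.5 -1.7 0" --pt "0.2 0 -1.5 -1.7 0" --pt "0.2 0 -2.5 -1.7 0" --pt "0.2 0 -2.5 -1.7 0"

```text
clock: 23.25
tool_pos: [0.5363, -0.104, 0.0905]
tcp_rot: [-0.521, -3.098, 0.0]
ft_force: [0.0, 0.9, -1.6]
gripper_width: 0.0297
finger_force: 30.0
```

send_rows --pt "0.2 0 -2 0 0" --pt "0.2 0 -4 0 0" --pt "0.2 0 -6 0 0" --pt "0.2 0 -8 0 0" --pt "0.2 0 -10 0 0" --pt "0.2 0 -11 0 0" --pt "0.2 0 -11 0 0"

```text
clock: 24.12
tool_pos: [0.5007, -0.2077, 0.0905]
tcp_rot: [-0.521, -3.098, -0.0]
ft_force: [-1.2, 0.8, -2.4]
gripper_width: 0.0297
finger_force: 30.0
```

Side forces are negligible. There's 6.3 cm left.

send_rows --pt "0.2 0 -2 0 0" --pt "0.2 0 -4 0 0" --pt "0.2 0 -5.5 0 0" --pt "0.2 0 -6.3 0 0" --pt "0.2 0 -6.3 0 0" --pt "0.2 0 -6.3 0 0"

```text
clock: 24.88
tool_pos: [0.4804, -0.2664, 0.0905]
tcp_rot: [-0.519, -3.098, -0.0]
ft_force: [-0.6, 0.0, -1.8]
gripper_width: 0.0295
finger_force: 30.0
```

```bash
python3 - <<'E'
from h import *
s=read_state();p=s['tool_pos'];print(p,s['ft_force'],np.linalg.norm(p[:2]-np.array([.5449,-.0794])))
g=np.array([np.cos(np.radians(71)),np.sin(np.radians(71))]);x=np.array([g[1],-g[0]]);d=p[:2]-np.array([.5449,-.0794]);print(d@g,d@x)
E
```

```text
[ 0.4804 -0.2664  0.0905] [-0.6149  0.0436 -1.8402] 0.1977914892167624
-0.19779145548943539 -0.00011550738213617592
```

Lowering it in.

send_rows --pt "0.2 0 0 0.5 0" --pt "0.2 0 0 1.0 0" --pt "0.2 0 0 1.4 0" --pt "0.2 0 0 1.65 0" --pt "0.2 0 0 1.65 0"

```text
clock: 25.5
tool_pos: [0.4804, -0.2666, 0.074]
tcp_rot: [-0.519, -3.098, -0.0]
ft_force: [-0.0, -0.2, -2.1]
gripper_width: 0.0297
finger_force: 30.0
```

send_rows --pt "0.35 0 0 0.05 0" --pt "0.5 0 0 0.05 0" --pt "0.9 0 0 0.05 0" --pt "0.9 0 0 0.05 0" --pt "0.9 0 0 -4 0" --pt "0.9 0 0 -10 0" --pt "0.9 0 0 -16 0" --pt "0.9 0 0 -22 0" --pt "0.9 0 0 -22 0"

```text
clock: 26.62
tool_pos: [0.4826, -0.2679, 0.2993]
tcp_rot: [0.517, 3.09, -0.005]
ft_force: [0.4, 0.6, 0.3]
gripper_width: 0.0828
finger_force: 0.0
```

```bash
python3 - <<'E'
from h import *
s=read_state();print(s['clock'],s['tool_pos'],s['ft_force'],s['joint_velocities'])
for c in ('wrist','scene','top'):
    im=snap(c,'end_%s.png'%c);look(c,['stop_mid','tag_yellow','bottle_mid','cup_mid','jar_mid'])
a=cv2.imread('pics/end_scene.png');b=cv2.imread('pics/end_wrist.png')
o=np.hstack([cv2.resize(a[80:440,120:440],(400,450)),cv2.resize(b,(400,450))]);cv2.imwrite('pics/end.png',o)
E
```

```text
26.625 [ 0.4826 -0.2679  0.2993] [0.3714 0.5886 0.265 ] [-0.0008  0.0547  0.0899  0.0019 -0.0553  0.0001]
stop_mid wrist 0.97 [ 0.4775 -0.2652  0.0834] [326. 222.]
bottle_mid wrist 0.63 [ 0.3971 -0.1504  0.0957] [425.  90.]
cup_mid wrist 0.95 [ 0.611  -0.2023  0.0495] [423. 317.]
jar_mid wrist 0.5 [ 0.4751 -0.264   0.0369] [326. 214.]
stop_mid scene 0.58 [0.5398 0.0697 0.0501] [332. 260.]
stop_mid scene 0.55 [ 0.4739 -0.2665  0.0775] [158. 334.]
tag_yellow scene 0.66 [ 0.4811 -0.265  -0.0008] [171. 353.]
bottle_mid scene 0.71 [ 0.4003 -0.1467  0.1002] [190. 260.]
bottle_mid scene 0.39 [ 0.4819 -0.2647 -0.0005] [171. 353.]
cup_mid scene 0.87 [ 0.6104 -0.1976  0.0501] [239. 374.]
jar_mid scene 0.96 [0.3424 0.1593 0.0505] [302. 175.]
stop_mid top 0.98 [0.5416 0.0715 0.0521] [282. 258.]
stop_mid top 0.89 [ 0.4771 -0.2703  0.0813] [473. 295.]
tag_yellow top 0.46 [0.5648 0.2351 0.2099] [168. 228.]
bottle_mid top 0.82 [ 0.4024 -0.1475  0.0937] [405. 337.]
cup_mid top 0.58 [ 0.6121 -0.1987  0.0477] [427. 224.]
jar_mid top 0.62 [0.3412 0.1667 0.0545] [224. 369.]
jar_mid top 0.54 [ 0.3983 -0.1482  0.0999] [406. 340.]
```

View pics/end.png

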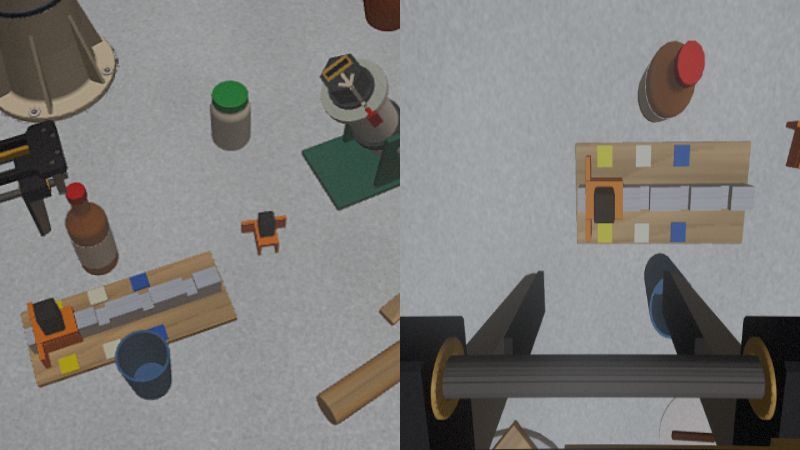

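The stop sits upright in the yellow-tagged notch (left panel, (50,318)). The cap's arrow and stripe line up with the red pointer (left panel, (375,115)), and the bystanders are in place. I'll let the arm settle, then hand in.

send_rows --pt "0.9 0 0 0 0" --pt "0.9 0 0 0 0" --pt "0.9 0 0 0 0" --pt "0.9 0 0 0 0"

```text
clock: 28.02
tool_pos: [0.4804, -0.2666, 0.2941]
tcp_rot: [0.519, 3.098, -0.0]
ft_force: [0.1, 0.3, -0.4]
gripper_width: 0.0829
finger_force: 0.0
```

```bash
python3 -c "
from rig import *
print(finish_job())"
```

```text
the job is handed in; nothing more can be done
None
```

I handed the job in at 28 s: by my image measurements the cap's arrow is about 1° from the red pointer, and the stop is upright and fully down in the yellow-tagged notch. The bottle, cup and jar measure where they began, the batten was never approached, and the gripper is open and clear; `finish_job()` returned no verdict.

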